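Ready a vial over the shaker's holder

TASK

Get the vial shaker ready to load: push its holder block along the guide rods fully home against the drive head, then swing the latch right round until it lies across behind the block. Then pick up the glass sample vial, bring it across to the shaker without disturbing the jars and the tin, and finish holding it still and upright about one centimetre above the bore of the holder, centred on it and not touching the shaker. The job ends with the vial still in the gripper: do not lower it into the bore, put it down or let go.

Things in the scene. Friction and masses are not known exactly. Their poses are not given: they have to be found in the camera images.
- shaker: Vial shaker standing on the table, fixed in place (it cannot be pushed away): grey base plate 205 x 120 mm, top face at z = 12 mm, with a white drive head (42 mm along x, 84 mm along y, top at z = 90 mm) at its +x end. Origin: on the table under the middle of the plate; +x is the way in which the holder block slides home, z up. The head's centre is at x = +75 mm, y = 0.
- holder (a joint): Slide of the aluminium holder block along the shaker's +x. 0 = drawn fully back, 0.045 m = fully home by the head (end stop). Starts between 0 and 0.015. Needs about 2 N, stays where it is left. The block is 60 x 60 mm, its top at z = 61 mm; a low foot (44 mm wide, top at z = 28 mm) reaches 25 mm further back from its rear (-x) face.
- push_face (a point): Centre of the upper part of the block's flat rear face (faces the shaker's -x), 46 mm above the table: push here towards +x, above the foot. Moves with the block. Axes as the shaker's.
- bore_mouth (a point): Centre of the mouth of the round bore (31 mm wide, 36 mm deep, axis vertical) in the block's top face, 61 mm above the table. Moves with the block. Axes as the shaker's.
- latch (a joint): Angle of the latch, a flat steel lever (top at z = 28 mm) turning about a vertical pivot at the -y edge of the shaker. 0 = it points back along the shaker's -x, beside the block's way; grows clockwise seen from above, 1.571 rad (end stop) = it points along +y, across behind the foot of the block when this is home. Starts between -0.35 and 0.1. Stays where it is left, needs about 1 N at its pin.
- latch_pin (a point): On the upright round pin (12 mm thick, free from z = 28 to 75 mm) at the latch's free end, 55 mm from the pivot: on its axis, 56 mm above the table. Pinch or push it from above.
- latch_hinge (a point): On the latch's vertical pivot axis, 56 mm above the table; shaker frame x = -42, y = -48 mm.
- vial_center (a point): Centre of the closed glass sample vial with a screw cap, the only vial: upright cylinder 27 mm wide, 70 mm tall, standing on the table; about 40 g. The point lies 35 mm above its foot, on its axis; z along the axis.
- vial_foot (a point): Centre of the vial's underside, 35 mm below its centre.
- vial: The same vial; origin at the centre of its underside.
- jar_tall: Bystander: plastic sample jar with screw lid, 68 mm wide, 109 mm tall. Origin at the centre of its underside. Leave alone.
- jar_short: Bystander: plastic sample jar with screw lid, 60 mm wide, 84 mm tall. Origin at the centre of its underside. Leave alone.
- tin: Bystander: flat round metal tin, 64 mm wide, 30 mm tall. Origin at the centre of its underside. Leave alone.
There are look-alikes about, which are no part of the job. What is shaped like the vial but yellow is not meant.

How it is judged (in metres and radians):
On the way, in this order (a step that is already met when the one before it is completed fails the run):
1. the holder block is pushed home (value of joint holder above 0.041 m), for 0.2 s.
2. the latch is swung across behind it (value of joint latch above 1.4 rad and value of joint holder above 0.041 m), for 0.2 s.
3. the vial is held over the holder, clear of it (horizontal distance between vial_foot and bore_mouth below 0.02 m and z of vial_foot in the frame of bore_mouth above 0.002 m), for 0.1 s.
At the end, for the whole second after the job is handed in: Holder block home within 4 mm, latch turned to at least 1.4 rad, the vial held in the fingers at rest, upright within 8 degrees, its foot 3 to 20 mm above the bore's mouth and within 6 mm of its axis, not touching the shaker; jars and tin within 20 mm of where they stood (all of step 2 and horizontal distance between vial_foot and bore_mouth below 0.006 m and z of vial_foot in the frame of bore_mouth between 0.003 and 0.02 m and angle between vial_center's own z axis and vertical below 0.14 rad and contact force between vial and the fingers above 0.5 N and contact force between vial and shaker below 0.05 N and linear speed of vial below 0.02 m/s and distance of each of jar_tall, jar_short, tin from where it was at the start of the episode below 0.02 m); the arm keeps its last pose, push and grip.
It fails at once if a jar or the tin is pushed away or tipped (distance of any of jar_tall, jar_short, tin from where it was at the start of the episode above 0.02 m or angle between any of jar_tall, jar_short's own z axis and vertical above 0.35 rad).
It fails at once if the vial is lowered into the bore (horizontal distance between vial_foot and bore_mouth below 0.01 m and z of vial_foot in the frame of bore_mouth below -0.004 m).
It also fails if it takes over 67 s, if anything falls off the work surface, if the arm or the gripper's body presses on something with over 40 N, if the wrist force passes 120 N, or if a joint passes its speed limit or range.

ROBOT

A 7-joint arm with a two-finger parallel gripper is mounted at the origin on a cart in front of the work surface, level with it; the furniture and walls round the work are solid. World frame = base frame: x ahead of the robot, y to its left, z up, the work surface at z = 0. Lengths are in mm, angles in rad, forces in N, time in s.
With the tool pointing down it reaches from about 400 to 850 mm from the base axis. Payload 10.4 kg.
Tool frame: the origin (TCP) lies between the finger pads; the fingertips stand 19 mm ahead of it and the grasp point (between the pads) is the TCP; z points along the fingers, y is the line along which they close (so a half turn about z gives the same grasp; the last joint's range is limited). The gripper opens to 85 mm and grips with 20 to 120 N. Pads are 22 mm wide; open, the fingers measure 114 mm over their backs; the gripper's body (76 mm by 85 mm) begins 54 mm behind the grasp point. The pads swing forward as they close: fully open they stand 13 mm farther back than shut.
Start: joints at [-1.264, 0.332, -0.065, 1.46, 0.022, 1.35, -0.088], TCP at [202.396, 591.345, 216.438] pointing down, gripper open.
Joint ranges: [-2.6, 2.6], [-0.5, 2.12], [-1.47, 1.34], [0.16, 2.42], [-1.27, 4.41], [0.06, 2.06], [-2.6, 2.6]. Speed limits (rad/s): [2.22, 2.22, 2.79, 2.79, 3.14, 3.14, 3.14].

INTERFACE

Orientations are given as a unit quaternion [w, x, y, z].
In Python, from workcell import ctrl, vision, workorder gives the robot as it stands.
- The arm moves only by the shell command python3 -m creep 'ROWS' [OPENING]. ROWS is JSON, a list of rows, each an object with "slide": the shift along the tool's x, y, z in cm, a list of three; "angular": the turn, a rotation vector about the tool's x, y, z in degrees, a list of three. A call has 1 to 20 rows; each row is the pose to reach, as a shift and turn from the pose commanded when the call began, along the tool's axes at that moment; what a row does not reach only later rows make up. A row lasts 1/8 s, in which the tool goes at most 62.5 mm and 10.7 degrees, less where a joint would pass 70% of its speed; a pose out of reach is approached as far as the arm can. A call with a gripper value outside its range is refused whole. OPENING is the opening in per cent of the stroke, from 0 (shut) to 100 (fully open), set as the call begins (- or left out, the last holds). The fingers move at their own pace and stop on an object; the grip force is fixed at half the most. Time passes only in rows, so rows that repeat a pose let the fingers close. It gives the time, the measured TCP pose, the force, the opening and the grip force at its end, in the units of the state.
- ctrl.get_state(): the state, without advancing time (a new reading comes with each control period).
- vision.read_camera(name): name is "scene" or "top" or "wrist"; returns a dict with "color" (384x512x3 uint8, red, green, blue), "intrinsics" (3x3 intrinsics, pixels), "k1" (the pictures are not rectified: a ray, as slopes to the right and down, at radius r is drawn at 1 + k1 r^2 times it, then the intrinsics apply), "position" and "rotation" of the camera in the world. Camera axes: x right, y up, looking along -z (the intrinsics and any distortion apply to the point x, -y, -z); pixel columns grow to the right and rows downward; lengths in mm; the calibration is good to about 2 mm. A picture is of the moment at which its call begins. There is no depth.
- workorder.finish_job(): hands the job in; it is judged then, once.
The state is a dict: "time_s": time; "qpos": joint angles; "joint_vel": joint speeds; "tau": joint torques, N m; "tcp_pos": TCP position; "eef_rot": TCP orientation; "ft_force": force on the tool from outside, world axes, zero at the start; "ft_torque": the same for the moment, N m; "gripper_width": finger opening in mm; "grasp_force": force on a finger pad.
Only numpy, scipy, OpenCV 4.12 (cv2) and the standard library are available. Lean on these libraries where they do the work, as an engineer would, in place of code of your own. Each camera call takes 0.05 s, during which the arm holds its last target. There are 200 camera calls.

## Working session

There is one attempt and no reset: what is moved stays moved. The work goes in short steps, Python scripts to look and compute and a shell command to move; the robot and the scene stay as the last step left them, time stands still between calls to the robot, and variables do not carry over. Pictures are saved under pics/ and viewed, at most 13 in all, crops included, and the job is handed in when it is done.

```bash
ls; mkdir -p pics
cat > h.py <<'E'
import numpy as np, cv2
from workcell import ctrl, vision, workorder
from scipy.spatial.transform import Rotation as R
def rot(c):
    r=np.array(c["rotation"],float)
    return r if r.shape==(3,3) else R.from_quat(r[[1,2,3,0]]).as_matrix()
def ray(c,u,v):
    K=np.array(c["intrinsics"]); k=c["k1"]
    d=np.array([(u-K[0,2])/K[0,0],(v-K[1,2])/K[1,1]]); s=d.copy()
    for _ in range(30): s=d/(1+k*(s@s))
    return np.array(c["position"],float), rot(c)@np.array([s[0],-s[1],-1])
def at_z(c,u,v,z):
    p,d=ray(c,u,v); return p+d*(z-p[2])/d[2]
def proj(c,P):
    K=np.array(c["intrinsics"]); q=rot(c).T@(np.array(P,float)-np.array(c["position"],float))
    s=np.array([q[0],-q[1]])/-q[2]; s=s*(1+c["k1"]*(s@s))
    return s*[K[0,0],K[1,1]]+K[:2,2]
def save(c,name,crop=None,scale=1):
    im=c["color"][...,::-1]
    if crop: im=im[crop[1]:crop[3],crop[0]:crop[2]]
    cv2.imwrite("pics/"+name,cv2.resize(im,None,fx=scale,fy=scale,interpolation=cv2.INTER_CUBIC))
def tool():
    s=ctrl.get_state(); q=np.array(s["eef_rot"]); return np.array(s["tcp_pos"]),R.from_quat(q[[1,2,3,0]]).as_matrix()
def delta(target):
    p,M=tool(); return (M.T@(np.array(target)-p)/10).round(2)
E
python3 - <<'E'
from h import *
import pickle
s=ctrl.get_state(); print(s)
cs={}
for n in("scene","top"):
    c=vision.read_camera(n); cs[n]=c; save(c,n+"0.png",scale=1.5); print(n,c["position"],c["rotation"],c["intrinsics"],c["k1"])
pickle.dump(cs,open("c0.pkl","wb"))
print(tool()[1].round(3))
E
```

```text
pics
{'time_s': 0.0, 'qpos': array([-1.26360034,  0.33291282, -0.06470302,  1.46094466,  0.02160728,
        1.34988785, -0.08846848]), 'joint_vel': array([-0.00035524, -0.00140829, -0.00027708,  0.00142617, -0.00021438,
        0.000646  , -0.00036098]), 'tau': array([-2.42467559e-04, -6.25448942e+01,  4.89546626e-02, -3.91618824e+01,
        1.61172647e-02,  9.66717635e-03,  1.15633472e-05]), 'tcp_pos': array([202.28457882, 590.9408632 , 215.58878542]), 'eef_rot': array([-8.36724620e-05,  1.64123531e-01,  9.86439525e-01, -7.23606428e-04]), 'ft_force': array([-0.19951219,  0.22370552,  0.61084557]), 'ft_torque': array([ 0.00542583, -0.00763671, -0.00844769]), 'grasp_force': 0.0, 'gripper_width': 85.14300208192576}
scene [-20.21448171 555.19360057 434.69122413] [-0.31132595 -0.21742326  0.50253825  0.77669723] [[461.72501912   0.         254.92501664]
 [  0.         461.72501912 191.03588677]
 [  0.           0.           1.        ]] -0.10708960728697009
top [ 377.79745992  -13.87329984 1030.50870683] [-0.69658949 -0.06515157  0.0756228   0.71049247] [[416.91064113   0.         258.11512222]
 [  0.         416.91064113 189.80740832]
 [  0.           0.           1.        ]] 0.014283012062088313
[[-0.946  0.324 -0.   ]
 [ 0.324  0.946 -0.001]
 [-0.    -0.001 -1.   ]]
```

View pics/scene0.png

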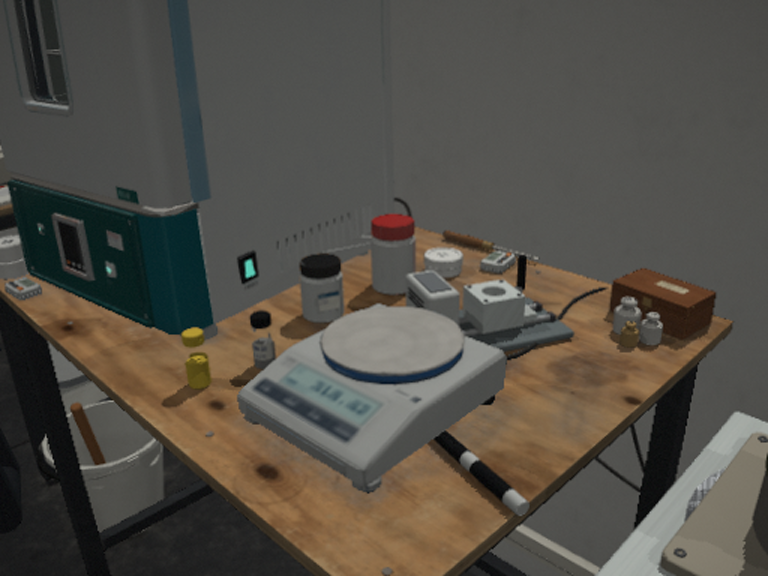

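View pics/top0.png

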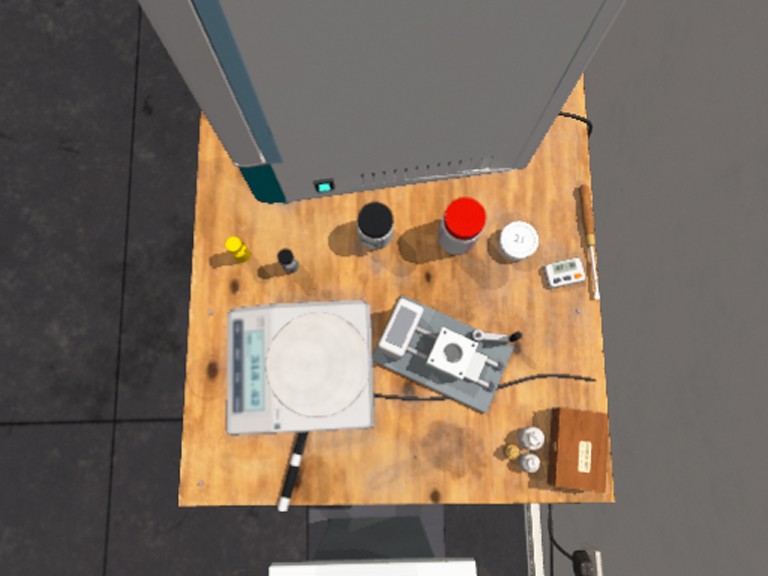

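The vial with the black cap is at about (288,261), the shaker head at (402,328), the bore at (453,352), the latch hinge at (478,335) and the pin at (516,337), all in 1.5x top-view pixels. The yellow look-alike is at (237,248). Next I'll zoom in on the shaker.

Run:
```python
from h import *
import pickle
c=pickle.load(open("c0.pkl","rb"))["top"]
save(c,"top_crop.png",(170,120,370,280),4)
```

```text
(no output)
```

View pics/top_crop.png

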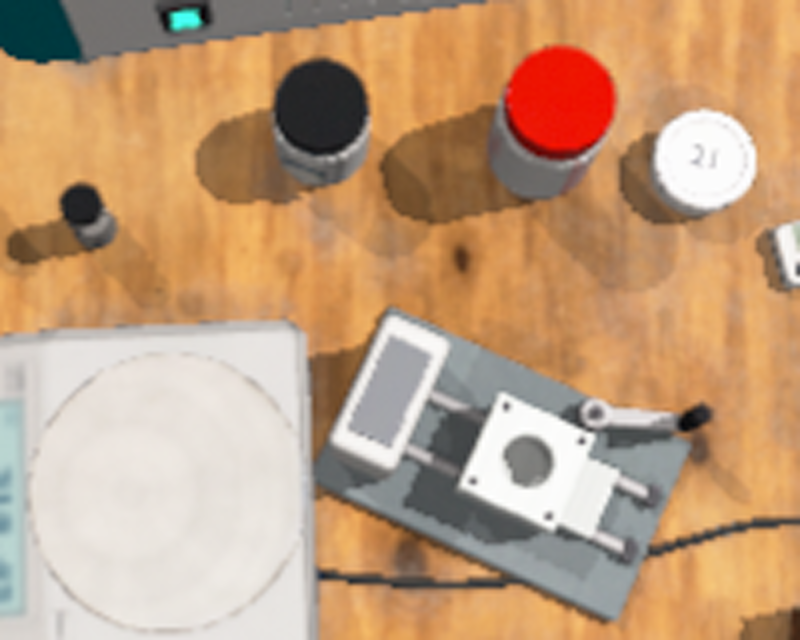

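The crop shows the plate corners at (390,308), (690,440), (612,620) and (318,478). The bore is at (528,460), the hinge at (594,412), the pin top at about (700,414) and the vial cap at (82,203).

Run:
```python
from h import *
import pickle
C=pickle.load(open("c0.pkl","rb")); c=C["top"]
f=lambda u,v,z: at_z(c,(u+.5)/4+170-.5,(v+.5)/4+120-.5,z)[:2]
cor=[f(390,308,12),f(318,478,12),f(612,620,12),f(690,440,12)]
print("corners",np.round(cor,1),"sides",[round(float(np.linalg.norm(cor[i]-cor[(i+1)%4])),1) for i in range(4)])
model=np.array([[102.5,-60],[102.5,60],[-102.5,60],[-102.5,-60]])
extra_m=[[75,0],[-42,-48]]; extra=[f(391,394,90),f(594,412,30)]
A=np.vstack([model,extra_m]);B=np.vstack([cor,extra])
a=A-A.mean(0);b=B-B.mean(0)
yaw=np.arctan2((a[:,0]*b[:,1]-a[:,1]*b[:,0]).sum(),(a*b).sum())
Rz=np.array([[np.cos(yaw),-np.sin(yaw)],[np.sin(yaw),np.cos(yaw)]]); o=B.mean(0)-Rz@A.mean(0)
print("yaw",np.degrees(yaw),"o",o,"res",(B-(A@Rz.T+o)).round(1).tolist())
for n,p in dict(bore=f(528,460,61),pin=f(700,412,75),hinge=f(594,412,30)).items(): print(n,p.round(1),"shaker",(Rz.T@(p-o)).round(1))
for n,u,v,z in(("vialcap",82,203,70),("jshort",321,106,84),("jtall",560,101,109),("tin",704,160,30),("balcorner",304,326,70)): print(n,f(u,v,z).round(1))
print("vial in scene cap",proj(C["scene"],[*f(82,203,70),70])*1.5, "bore",proj(C["scene"],[*f(528,460,61),61])*1.5)
pickle.dump((yaw,o),open("sh.pkl","wb"))
```

```text
corners [[ 565.8  -53.2]
 [ 461.5   -6.8]
 [ 373.3 -181.4]
 [ 480.2 -234.9]] sides [114.2, 195.7, 119.5, 200.9]
yaw 64.40280266579863 o [ 470.22876467 -118.16829518] res [[-2.8, -1.6], [1.1, -7.0], [1.5, 3.2], [0.1, 1.6], [-0.9, 1.0], [1.0, 2.7]]
bore [ 465.5 -129.3] shaker [-12.1  -0.5]
pin [ 489.9 -228. ] shaker [-90.6 -65.2]
hinge [ 496.4 -174.1] shaker [-39.1 -47.7]
vialcap [621.7 129.7]
jshort [674.7 -12.7]
jtall [ 667.5 -150.7]
tin [ 652.5 -250.4]
balcorner [ 5.453e+02 -5.000e-01]
vial in scene cap [259.74847472 316.03727007] bore [492.21757379 292.25734641]
```

```bash
cat >> h.py <<'E'
import pickle
def W(x,y,z):
    yaw,o=pickle.load(open("sh.pkl","rb")); c,s=np.cos(yaw),np.sin(yaw)
    return np.array([o[0]+c*x-s*y,o[1]+s*x+c*y,z])
E
python3 - <<'E'
from h import *
print(delta([450,300,210]),delta(W(-85,0,190)),W(-85,0,190),delta(W(-80,-30,190)))
E
```

```text
[-32.86 -19.51   0.6 ] [-47.32 -66.86   2.66] [ 433.50522574 -194.82585637  190.        ] [-50.36 -66.71   2.66]
```

```bash
python3 -m creep '[{"slide":[-5.5,-3.2,0],"angular":[0,0,1]},{"slide":[-11,-6.5,0],"angular":[0,0,2]},{"slide":[-16.5,-10,0],"angular":[0,0,4]},{"slide":[-22,-13.5,0],"angular":[0,0,6.7]},{"slide":[-28,-18,0],"angular":[0,0,6.7]},{"slide":[-32,-22,1],"angular":[0,0,6.7]},{"slide":[-34,-28,1],"angular":[0,0,6.7]},{"slide":[-36,-34,1],"angular":[0,0,6.7]},{"slide":[-39,-39,1.5],"angular":[0,0,6.7]},{"slide":[-41,-45,1.5],"angular":[0,0,6.7]},{"slide":[-43,-50,2],"angular":[0,0,6.7]},{"slide":[-46,-55,2.5],"angular":[0,0,6.7]},{"slide":[-48,-60,2.5],"angular":[0,0,6.7]},{"slide":[-50,-64,2.5],"angular":[0,0,6.7]},{"slide":[-50.4,-66.7,2.6],"angular":[0,0,6.7]},{"slide":[-50.4,-66.7,2.6],"angular":[0,0,6.7]},{"slide":[-50.4,-66.7,2.6],"angular":[0,0,6.7]},{"slide":[-50.4,-66.7,2.6],"angular":[0,0,6.7]}]' 0
python3 - <<'E'
from h import *
c=vision.read_camera("wrist"); save(c,"w1.png",scale=1.5); pickle.dump(c,open("w1.pkl","wb"))
for n,p in dict(bore=W(-12,0,61),pin=W(-94,-66,75),hinge=W(-42,-48,30),c1=W(-102.5,60,12),c2=W(-102.5,-60,12)).items(): print(n,(proj(c,p)*1.5).round())
print(tool(),c["position"])
E
```

```text
time_s: 2.35
tcp_pos: [463.5, -201.7, 190.3]
eef_rot: [-0.0, 0.221, 0.975, 0.0]
ft_force: [0.6, -0.4, -0.5]
gripper_width: -0.5
grasp_force: 0.0
bore [503. 204.]
pin [359. 321.]
hinge [442. 268.]
c1 [348.  95.]
c2 [352. 277.]
(array([ 463.50145468, -201.88221373,  190.35865967]), array([[-9.02605523e-01,  4.30468656e-01,  7.73630556e-05],
       [ 4.30468647e-01,  9.02605426e-01,  4.33751881e-04],
       [ 1.16888275e-04,  4.24809213e-04, -9.99999903e-01]])) [ 390.49211381 -166.82993741  348.05463724]
```

View pics/w1.png

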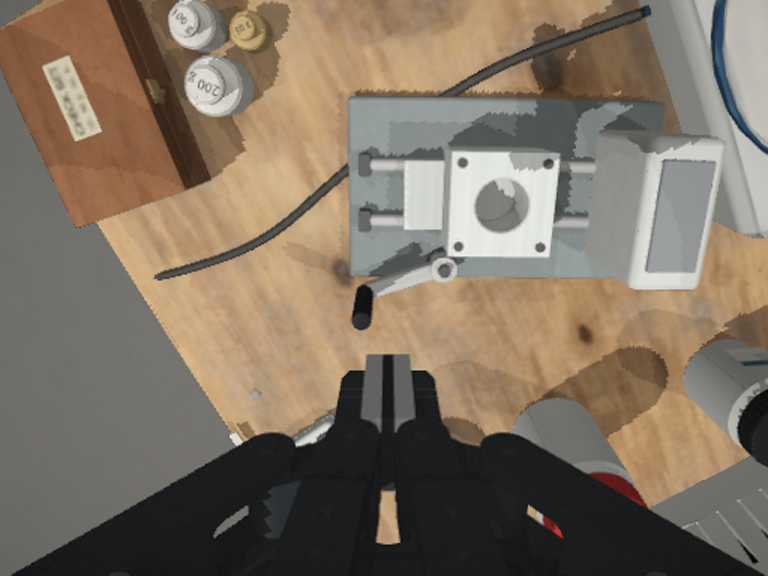

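Everything lands where predicted: bore at (501,204) against (503,204), pin top at (361,321) and hinge at (444,268). The tool axes line up with the shaker's, with x = y_s and y = x_s. Next I go down behind the block and push.

```bash
python3 -m creep '[{"slide":[3,-0.5,0],"angular":[0,0,0]},{"slide":[3,-0.5,5],"angular":[0,0,0]},{"slide":[3,-0.5,10],"angular":[0,0,0]},{"slide":[3,-0.5,13.2],"angular":[0,0,0]},{"slide":[3,-0.5,13.2],"angular":[0,0,0]},{"slide":[3,1,13.2],"angular":[0,0,0]},{"slide":[3,2,13.2],"angular":[0,0,0]},{"slide":[3,2.5,13.2],"angular":[0,0,0]},{"slide":[3,3,13.2],"angular":[0,0,0]},{"slide":[3,3.5,13.2],"angular":[0,0,0]},{"slide":[3,4,13.2],"angular":[0,0,0]},{"slide":[3,4.5,13.2],"angular":[0,0,0]},{"slide":[3,4.8,13.2],"angular":[0,0,0]},{"slide":[3,5.1,13.2],"angular":[0,0,0]},{"slide":[3,5.1,13.2],"angular":[0,0,0]}]' 0
python3 - <<'E'
from h import *
yaw,o=pickle.load(open("sh.pkl","rb"))
p,M=tool(); print("shaker xy",M.T@(p-W(0,0,0)))
E
```

```text
time_s: 4.28
tcp_pos: [458.3, -143.8, 58.4]
eef_rot: [-0.0, 0.221, 0.975, 0.0]
ft_force: [-0.1, 0.0, 0.2]
gripper_width: -0.2
grasp_force: 0.0
shaker xy [ -0.28826954 -28.30911763 -58.36696372]
```

```bash
python3 -m creep '[{"slide":[0,0.2,0],"angular":[0,0,0]},{"slide":[0,0.4,0],"angular":[0,0,0]},{"slide":[0,0.6,0],"angular":[0,0,0]},{"slide":[0,0.7,0],"angular":[0,0,0]},{"slide":[0,0.8,0],"angular":[0,0,0]}]' 0
python3 - <<'E'
from h import *
p,M=tool(); print("shaker xy",M.T@(p-W(0,0,0)))
c=vision.read_camera("wrist"); save(c,"w2.png",(150,0,512,300),2); pickle.dump(c,open("w2.pkl","wb"))
for n,x in (("boreHome",24),("bore",0)): print(n,(proj(c,W(x,0,61))-[150,0])*2)
E
```

```text
time_s: 4.9
tcp_pos: [461.7, -136.7, 58.4]
eef_rot: [-0.0, 0.222, 0.975, 0.0]
ft_force: [0.4, 0.1, 0.6]
gripper_width: 0.2
grasp_force: 0.0
shaker xy [ -0.29855839 -20.42095166 -58.38882261]
boreHome [388.73025165 478.45423803]
bore [295.17565802 478.81857946]
```

View pics/w2.png

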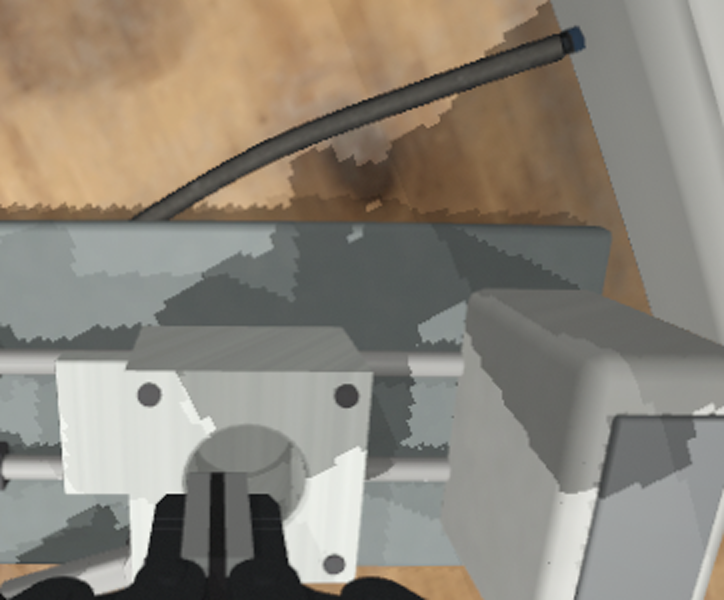

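The picture puts the bore at about (248,475), which is shaker x = -12, so the block hasn't moved, yet the fingertips show over it at (217,475). I need a side view.

Run:
```python
from h import *
c=pickle.load(open("w2.pkl","rb"))
p,M=tool()
for z in (19,0,-20,10): print(z,(proj(c,p+M[:,2]*z)-[150,0])*2)
c=vision.read_camera("scene"); save(c,"s2.png",(240,90,400,250),3.7); pickle.dump(c,open("s2.pkl","wb"))
for z in (0,19): print(z,(proj(c,p+M[:,2]*z)-[240,90])*3.7)
print("bore-12",(proj(c,W(-12,0,61))-[240,90])*3.7)
```

```text
19 [215.66540238 444.59934212]
0 [215.65193339 475.3466816 ]
-20 [215.63472433 515.24910519]
10 [215.65932393 458.42449227]
0 [339.70242995 390.04825326]
19 [338.20321712 422.19541091]
bore-12 [326.44615137 388.28261486]
```

View pics/s2.png

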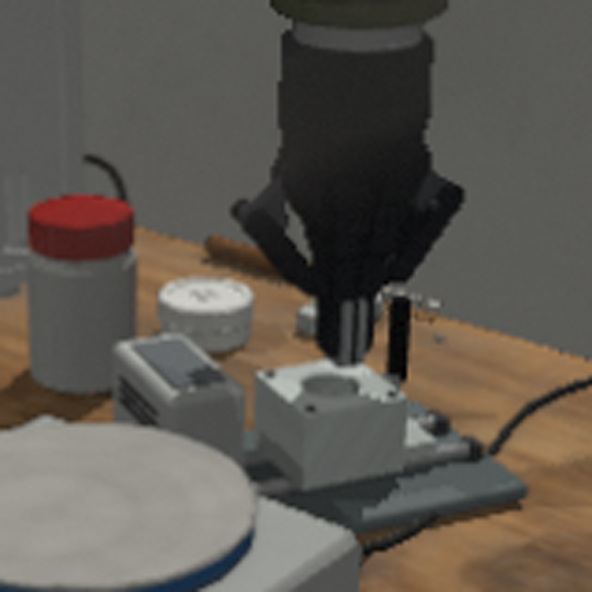

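Run:
```python
from h import *
c=pickle.load(open("w2.pkl","rb")); s=pickle.load(open("s2.pkl","rb"))
p1,d1=ray(c,217/2+150,475/2); p2,d2=ray(s,350/3.7+240,362/3.7+90)
A=np.stack([d1,-d2],1); t=np.linalg.lstsq(A,p2-p1,rcond=None)[0]
a=p1+d1*t[0]; b=p2+d2*t[1]; p,M=tool(); print(a,b,p,M.T@((a+b)/2-p), M.T@(np.array(c["position"])-p))
for z in (45,61,75):
  print(z,M.T@(at_z(c,217/2+150,475/2,z)-W(0,0,0)),M.T@(at_z(s,350/3.7+240,362/3.7+90,z)-W(0,0,0)))
c0=pickle.load(open("w1.pkl","rb")); print(c0["position"])
print(ctrl.get_state())
```

```text
[ 452.35280273 -131.74660324   78.82460413] [ 452.59344209 -131.6248676    78.90939179] [ 461.71717891 -136.65160284   58.3803243 ] [ 10.48239014   0.48874724 -20.48650387] [ 8.09760869e+01  1.16304864e-01 -1.57726267e+02]
45 [ -7.08951459 -19.89215077 -45.00252187] [-58.82192978 -59.32476966 -45.0079151 ]
61 [  1.11677992 -19.92310262 -61.00243982] [-26.30403642 -40.64868101 -61.00527689]
75 [  8.29728762 -19.9501855  -75.00236803] [  2.14912027 -24.30710344 -75.00296846]
[ 390.49211381 -166.82993741  348.05463724]
{'time_s': 5.0, 'qpos': array([-0.41232186,  0.19879771,  0.6642627 ,  2.03810731, -0.15022749,
        0.95152188,  1.45413245]), 'joint_vel': array([ 2.06725674e-03, -8.63378456e-04,  2.44926034e-03, -1.13664381e-03,
       -4.49003003e-05,  4.59352058e-04,  2.25939285e-03]), 'tau': array([-3.42477788e-02, -3.65136445e+01,  4.77147147e+00, -3.23428023e+01,
        1.03282588e-02,  2.54197999e-03, -2.97577120e-02]), 'tcp_pos': array([ 461.71717891, -136.65160284,   58.3803243 ]), 'eef_rot': array([8.51384743e-06, 2.21452157e-01, 9.75171235e-01, 6.11457761e-05]), 'ft_force': array([-0.62977743, -0.55222279, -0.66813377]), 'ft_torque': array([ 0.03593793,  0.04934738, -0.02792106]), 'grasp_force': 0.0, 'gripper_width': 0.0358927073821089}
```

Triangulating the two views puts the closed fingertips at z ≈ 77, about 19 mm behind the reported TCP instead of 19 mm ahead of it, so they passed over the block. I'll check that with a gentle touch on the block's top, which should come after about 16 mm.

```bash
python3 -m creep '[{"slide":[0,0,0.5],"angular":[0,0,0]},{"slide":[0,0,1.0],"angular":[0,0,0]},{"slide":[0,0,1.2],"angular":[0,0,0]},{"slide":[0,0,1.2],"angular":[0,0,0]}]'; python3 -m creep '[{"slide":[0,0,0.2],"angular":[0,0,0]},{"slide":[0,0,0.2],"angular":[0,0,0]}]' ; python3 -m creep '[{"slide":[0,0,0.2],"angular":[0,0,0]},{"slide":[0,0,0.2],"angular":[0,0,0]}]'
```

```text
time_s: 5.5
tcp_pos: [461.5, -136.8, 46.2]
eef_rot: [-0.0, 0.222, 0.975, -0.0]
ft_force: [-1.1, 0.4, 0.4]
gripper_width: 0.1
grasp_force: 0.1
time_s: 5.75
tcp_pos: [461.9, -136.9, 44.7]
eef_rot: [0.0, 0.222, 0.975, 0.0]
ft_force: [-2.9, -0.0, 6.5]
gripper_width: -0.0
grasp_force: 3.2
time_s: 6.0
tcp_pos: [462.1, -137.0, 43.4]
eef_rot: [0.0, 0.222, 0.975, 0.0]
ft_force: [-5.4, 1.3, 17.9]
gripper_width: -0.0
grasp_force: 9.0
```

Contact came at TCP z ≈ 45, so the tips are about 16 mm above the reported TCP. I'll use that from here. I back off, go down properly behind the block and push.

```bash
python3 -m creep '[{"slide":[0,0,-2],"angular":[0,0,0]},{"slide":[0,-3,-2.5],"angular":[0,0,0]},{"slide":[0,-6.2,-2.5],"angular":[0,0,0]},{"slide":[0,-6.2,-1],"angular":[0,0,0]},{"slide":[0,-6.2,1],"angular":[0,0,0]},{"slide":[0,-6.2,2],"angular":[0,0,0]},{"slide":[0,-6.2,2],"angular":[0,0,0]}]' 0; python3 -m creep '[{"slide":[0,1,0],"angular":[0,0,0]},{"slide":[0,2,0],"angular":[0,0,0]},{"slide":[0,2.5,0],"angular":[0,0,0]},{"slide":[0,3,0],"angular":[0,0,0]},{"slide":[0,3.5,0],"angular":[0,0,0]},{"slide":[0,4,0],"angular":[0,0,0]},{"slide":[0,4,0],"angular":[0,0,0]}]' 0
python3 - <<'E'
from h import *
p,M=tool(); print("shaker xy",M.T@(p-W(0,0,0)))
E
```

```text
time_s: 6.88
tcp_pos: [434.5, -192.2, 21.7]
eef_rot: [-0.001, 0.221, 0.975, -0.0]
ft_force: [0.1, 1.2, -0.2]
gripper_width: -0.1
grasp_force: 0.0
time_s: 7.75
tcp_pos: [452.3, -156.0, 22.3]
eef_rot: [-0.0, 0.221, 0.975, 0.0]
ft_force: [0.1, -0.5, -0.1]
gripper_width: -0.1
grasp_force: 0.0
shaker xy [ -0.15438544 -41.85671414 -22.30950779]
```

```bash
python3 -m creep '[{"slide":[0,0.5,0],"angular":[0,0,0]},{"slide":[0,1,0],"angular":[0,0,0]},{"slide":[0,1.5,0],"angular":[0,0,0]},{"slide":[0,1.8,0],"angular":[0,0,0]}]' 0;for i in 1 2 3; do python3 -m creep '[{"slide":[0,0.2,0],"angular":[0,0,0]},{"slide":[0,0.2,0],"angular":[0,0,0]}]' 0; done
python3 - <<'E'
from h import *
p,M=tool(); print("shaker xy",M.T@(p-W(0,0,0)))
E
```

```text
time_s: 8.25
tcp_pos: [460.1, -139.9, 22.3]
eef_rot: [-0.0, 0.221, 0.975, 0.0]
ft_force: [0.1, -2.7, -0.3]
gripper_width: 0.3
grasp_force: 1.1
time_s: 8.5
tcp_pos: [460.5, -139.0, 22.3]
eef_rot: [-0.0, 0.222, 0.975, -0.0]
ft_force: [-1.6, -3.7, 0.3]
gripper_width: -0.3
grasp_force: 2.3
time_s: 8.75
tcp_pos: [460.5, -138.9, 22.3]
eef_rot: [-0.0, 0.222, 0.975, -0.001]
ft_force: [-5.2, -10.7, 3.1]
gripper_width: -0.1
grasp_force: 5.9
time_s: 9.0
tcp_pos: [460.6, -138.8, 22.3]
eef_rot: [-0.001, 0.223, 0.975, -0.002]
ft_force: [-8.7, -17.2, 5.2]
gripper_width: 0.1
grasp_force: 9.5
shaker xy [ -0.26212145 -22.86760798 -22.18723961]
```

The force climbs with no further motion, so the block is against its end stop. Now over to the pin.

```bash
python3 -m creep '[{"slide":[0,-1.5,0],"angular":[0,0,0]},{"slide":[0,-3,-1],"angular":[0,0,0]},{"slide":[0,-4,-6],"angular":[0,0,0]},{"slide":[-3,-6,-8],"angular":[0,0,0]},{"slide":[-6.6,-7.6,-8],"angular":[0,0,0]},{"slide":[-6.6,-7.6,-8],"angular":[0,0,0]},{"slide":[-6.6,-7.6,-8],"angular":[0,0,0]},{"slide":[-6.6,-7.6,-8],"angular":[0,0,0]}]' 45
python3 - <<'E'
from h import *
p,M=tool(); print("shaker xy",M.T@(p-W(0,0,0)))
c=vision.read_camera("wrist"); save(c,"w3.png",scale=1.5); pickle.dump(c,open("w3.pkl","wb"))
for n,q in dict(bore=W(24,0,61),pin=W(-94,-66,75),hinge=W(-42,-48,30)).items(): print(n,(proj(c,q)*1.5).round())
E
```

```text
time_s: 10.0
tcp_pos: [488.8, -231.1, 102.4]
eef_rot: [-0.0, 0.221, 0.975, 0.001]
ft_force: [-0.4, 0.2, -0.2]
gripper_width: 38.7
grasp_force: 0.0
shaker xy [ -65.42345215  -93.77549687 -102.53046307]
bore [687. 155.]
pin [386. 325.]
hinge [497. 251.]
```

View pics/w3.png

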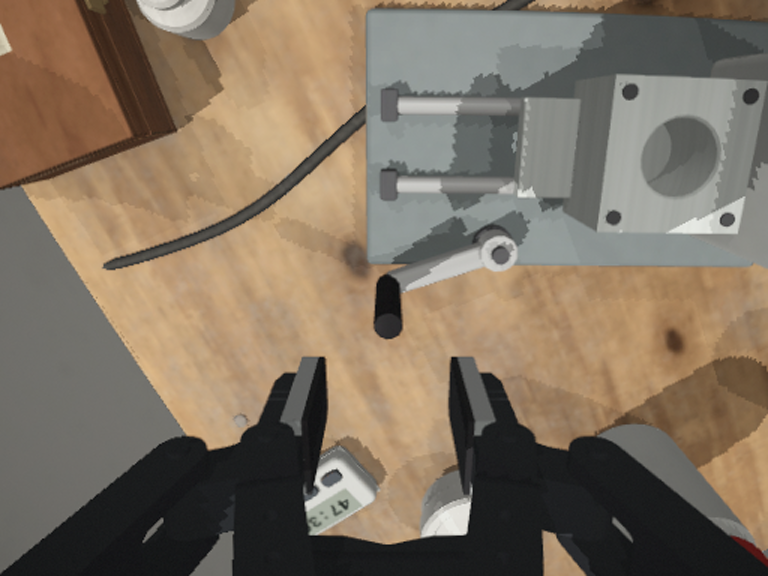

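The pin top is at (388,326), as predicted. The bore at (681,157) gives x ≈ 22, so the block is home. Next I lower over the pin and pinch it.

```bash
python3 -m creep '[{"slide":[0,0,4],"angular":[0,0,0]},{"slide":[0,0,7.2],"angular":[0,0,0]},{"slide":[0,0,7.2],"angular":[0,0,0]}]' 45; python3 -m creep '[{"slide":[0,0,0],"angular":[0,0,0]},{"slide":[0,0,0],"angular":[0,0,0]},{"slide":[0,0,0],"angular":[0,0,0]},{"slide":[0,0,0],"angular":[0,0,0]},{"slide":[0,0,0],"angular":[0,0,0]}]' 0
```

```text
time_s: 10.42
tcp_pos: [487.5, -230.9, 28.8]
eef_rot: [-0.002, 0.221, 0.975, 0.0]
ft_force: [-1.1, -0.1, 0.4]
gripper_width: 38.6
grasp_force: 0.0
time_s: 11.05
tcp_pos: [490.3, -231.9, 32.0]
eef_rot: [0.001, 0.221, 0.975, 0.0]
ft_force: [-1.1, 2.2, 6.8]
gripper_width: 10.1
grasp_force: 58.5
```

```bash
python3 -m creep '[{"slide":[0.3,-0.1,-0.2],"angular":[0,0,0]},{"slide":[1.0,-0.25,-0.3],"angular":[0,0,0]},{"slide":[2.1,-0.3,-0.3],"angular":[0,0,0]},{"slide":[3.2,-0.15,-0.3],"angular":[0,0,0]},{"slide":[4.2,0.25,-0.3],"angular":[0,0,0]},{"slide":[5.2,0.8,-0.3],"angular":[0,0,0]},{"slide":[6.0,1.55,-0.3],"angular":[0,0,0]},{"slide":[6.6,2.45,-0.3],"angular":[0,0,0]},{"slide":[7.05,3.45,-0.3],"angular":[0,0,0]}]' 0;python3 -m creep '[{"slide":[0.24,1.07,0],"angular":[0,0,0]},{"slide":[0.28,1.7,0],"angular":[0,0,0]},{"slide":[0.28,1.85,0],"angular":[0,0,0]},{"slide":[0.28,1.85,0],"angular":[0,0,0]}]' 0
python3 - <<'E'
from h import *
p,M=tool(); print("shaker xy",M.T@(p-W(0,0,0)))
E
```

```text
time_s: 12.18
tcp_pos: [434.9, -172.2, 32.4]
eef_rot: [-0.004, 0.224, 0.975, -0.001]
ft_force: [-20.6, -12.0, -1.5]
gripper_width: 9.9
grasp_force: 61.7
time_s: 12.68
tcp_pos: [439.9, -152.4, 32.3]
eef_rot: [-0.006, 0.223, 0.975, 0.0]
ft_force: [-23.6, 1.2, 4.4]
gripper_width: 9.8
grasp_force: 62.5
shaker xy [ 12.81442139 -44.11413559 -32.03159197]
```

```bash
python3 -m creep '[{"slide":[0.3,0,0],"angular":[0,0,0]},{"slide":[0.3,0,0],"angular":[0,0,0]},{"slide":[0.3,0,0],"angular":[0,0,0]},{"slide":[0.3,0,-4],"angular":[0,0,0]},{"slide":[0.3,0,-8],"angular":[0,0,0]},{"slide":[-4,-3,-12],"angular":[0,0,0]},{"slide":[-8,-3,-14],"angular":[0,0,0]},{"slide":[-8,-3,-14],"angular":[0,0,0]}]' 40
python3 - <<'E'
from h import *
p,M=tool(); print("shaker xy",M.T@(p-W(0,0,0)))
c=vision.read_camera("wrist"); save(c,"w4.png",scale=1.5); pickle.dump(c,open("w4.pkl","wb"))
for n,q in dict(bore=W(22,0,61),pin=W(-42,7,75),hinge=W(-42,-48,30)).items(): print(n,(proj(c,q)*1.5).round())
E
```

```text
time_s: 13.68
tcp_pos: [508.0, -215.7, 175.1]
eef_rot: [0.002, 0.222, 0.975, -0.001]
ft_force: [-1.2, -0.1, -0.6]
gripper_width: 33.6
grasp_force: 0.0
shaker xy [ -76.96306103  -71.79518894 -174.69515129]
bore [568. 120.]
pin [448. 104.]
hinge [436. 201.]
```

View pics/w4.png

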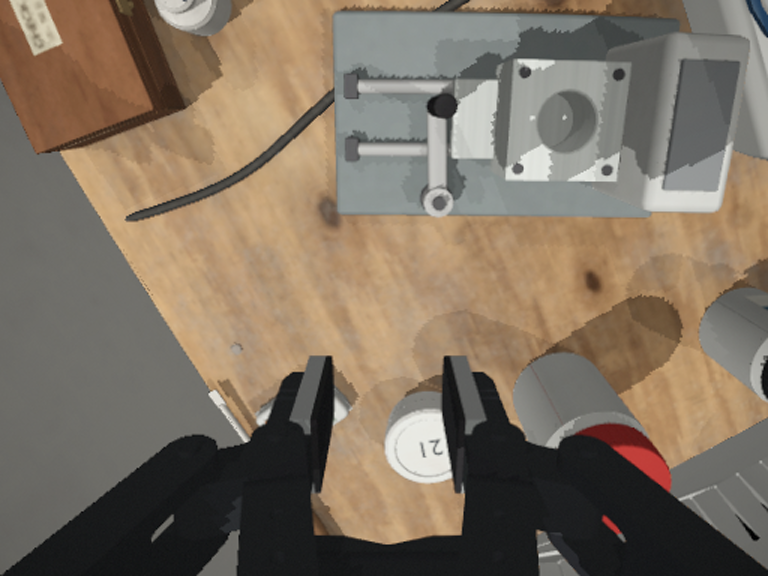

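The latch lies across behind the foot: pin at (442,105), hinge at (438,202), or about 1.5 rad. The bore is at (568,120), so the block is still home. I'll nudge the pin from behind with closed fingers to seat it on its stop.

```bash
python3 -m creep '[{"slide":[4,-0.8,0],"angular":[0,0,0]},{"slide":[8.4,-0.8,0],"angular":[0,0,0]},{"slide":[8.4,-0.8,0],"angular":[0,0,0]},{"slide":[8.4,-0.8,5],"angular":[0,0,0]},{"slide":[8.4,-0.8,10],"angular":[0,0,0]},{"slide":[8.4,-0.8,14],"angular":[0,0,0]},{"slide":[8.4,-0.8,14],"angular":[0,0,0]},{"slide":[8.4,0,14],"angular":[0,0,0]},{"slide":[8.4,0.4,14],"angular":[0,0,0]},{"slide":[8.4,0.6,14],"angular":[0,0,0]},{"slide":[8.4,0.6,14],"angular":[0,0,0]}]' 0; for i in 1 2 3; do python3 -m creep '[{"slide":[0,0.2,0],"angular":[0,0,0]},{"slide":[0,0.2,0],"angular":[0,0,0]}]' 0|sed -n '2p;4p'; done
python3 - <<'E'
from h import *
p,M=tool(); print("shaker xy",M.T@(p-W(0,0,0)))
E
```

```text
time_s: 15.1
tcp_pos: [432.5, -172.2, 33.9]
eef_rot: [0.001, 0.221, 0.975, 0.0]
ft_force: [-0.8, -0.2, 0.2]
gripper_width: 0.1
grasp_force: 0.0
tcp_pos: [432.9, -170.6, 33.4]
ft_force: [0.4, 0.3, -0.6]
tcp_pos: [433.7, -168.8, 33.3]
ft_force: [0.6, 0.3, 0.1]
tcp_pos: [434.0, -168.1, 33.3]
ft_force: [-4.8, -4.5, 2.3]
shaker xy [ 11.08843643 -60.72541152 -33.22569802]
```

```bash
python3 -m creep '[{"slide":[0,0.2,0],"angular":[0,0,0]},{"slide":[0,0.2,0],"angular":[0,0,0]}]' 0|sed -n '2p;4p'
python3 -m creep '[{"slide":[0,-1,0],"angular":[0,0,0]},{"slide":[0,-1.5,-4],"angular":[0,0,0]},{"slide":[0,-1.5,-9],"angular":[0,0,0]},{"slide":[0,-1.5,-13],"angular":[0,0,0]},{"slide":[0,-1.5,-13],"angular":[0,0,0]}]' 100
python3 - <<'E'
from h import *
p,M=tool(); print("shaker xy",M.T@(p-W(0,0,0)))
v=np.array([621.7,129.7,0])
print(delta(v+[-60,0,150]),delta(v+[0,0,150]),delta(W(22,0,150)))
E
```

```text
tcp_pos: [434.0, -167.8, 33.3]
ft_force: [-6.4, -10.4, 2.8]
time_s: 16.73
tcp_pos: [430.9, -178.9, 166.0]
eef_rot: [0.003, 0.221, 0.975, 0.001]
ft_force: [0.0, 0.2, -0.8]
gripper_width: 85.3
grasp_force: 0.0
shaker xy [   8.41508644  -71.25636391 -166.2834955 ]
[ 1.54 33.48  1.7 ] [-3.87 36.07  1.74] [-0.91  9.37  1.64]
```

The latch is on its stop. Next I go above the vial.

```bash
python3 -m creep '[{"slide":[0,6,0],"angular":[0,0,0]},{"slide":[-0.5,12,0],"angular":[0,0,0]},{"slide":[-1,18,0],"angular":[0,0,0]},{"slide":[-1.5,24,0],"angular":[0,0,0]},{"slide":[-2.5,30,0.5],"angular":[0,0,0]},{"slide":[-3.9,36,1],"angular":[0,0,0]},{"slide":[-3.9,36.1,1.7],"angular":[0,0,0]},{"slide":[-3.9,36.1,1.7],"angular":[0,0,0]},{"slide":[-3.9,36.1,1.7],"angular":[0,0,0]}]' 55
python3 - <<'E'
from h import *
c=vision.read_camera("wrist"); save(c,"w5.png",scale=1.5); pickle.dump(c,open("w5.pkl","wb"))
for n,q in dict(cap=[621.7,129.7,70],foot=[621.7,129.7,0],jar=[674.7,-12.7,84]).items(): print(n,(proj(c,q)*1.5).round())
E
```

```text
time_s: 17.85
tcp_pos: [619.9, 128.5, 146.5]
eef_rot: [-0.0, 0.222, 0.975, -0.0]
ft_force: [-0.2, 0.7, 1.0]
gripper_width: 47.1
grasp_force: 0.0
cap [390. 286.]
foot [390. 249.]
jar [195. 486.]
```

View pics/w5.png

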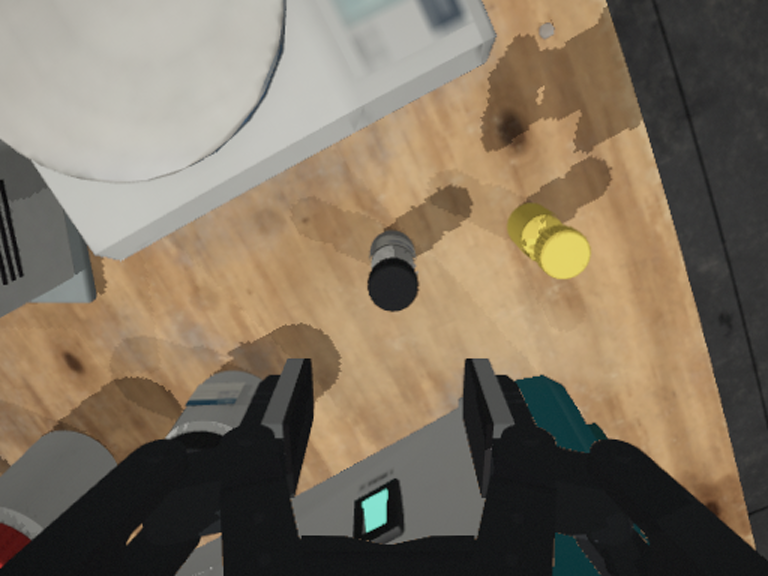

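The cap is centred at (392,285) against (390,286) predicted. The yellow look-alike at (560,250) is clear of the fingers.

Run:
```python
from h import *
c=pickle.load(open("w5.pkl","rb"))
v=at_z(c,392/1.5,285/1.5,70); print(v, delta([v[0],v[1],6]))
```

```text
[621.51475712 130.62952508  70.        ] [-0.05  0.24 14.08]
```

```bash
python3 -m creep '[{"slide":[0,0.2,0],"angular":[0,0,0]},{"slide":[0,0.2,5],"angular":[0,0,0]},{"slide":[0,0.2,10],"angular":[0,0,0]},{"slide":[0,0.2,13],"angular":[0,0,0]},{"slide":[0,0.2,13.9],"angular":[0,0,0]},{"slide":[0,0.2,13.9],"angular":[0,0,0]}]' 55; python3 -m creep '[{"slide":[0,0,0],"angular":[0,0,0]},{"slide":[0,0,0],"angular":[0,0,0]},{"slide":[0,0,0],"angular":[0,0,0]},{"slide":[0,0,0],"angular":[0,0,0]},{"slide":[0,0,0],"angular":[0,0,0]},{"slide":[0,0,0],"angular":[0,0,0]}]' 0
```

```text
time_s: 18.65
tcp_pos: [621.4, 131.7, 8.1]
eef_rot: [0.0, 0.222, 0.975, 0.0]
ft_force: [-0.5, 0.3, 1.2]
gripper_width: 46.8
grasp_force: 0.0
time_s: 19.4
tcp_pos: [622.2, 132.0, 9.2]
eef_rot: [0.001, 0.222, 0.975, 0.001]
ft_force: [-1.1, -0.2, 6.9]
gripper_width: 25.9
grasp_force: 58.6
```

```bash
python3 -m creep '[{"slide":[0,0,-4],"angular":[0,0,0]},{"slide":[0,0,-8],"angular":[0,0,0]},{"slide":[0,0,-12],"angular":[0,0,0]},{"slide":[0,0,-14],"angular":[0,0,0]},{"slide":[0,0,-14],"angular":[0,0,0]}]' 0
python3 - <<'E'
from h import *
c=pickle.load(open("w4.pkl","rb")); b=at_z(c,568/1.5,120/1.5,61); print(b,W(22,0,61)); p=tool()[0]
b=W(22,0,p[2]); print(delta(b))
E
```

```text
time_s: 20.02
tcp_pos: [621.7, 132.0, 148.5]
eef_rot: [0.001, 0.221, 0.975, 0.001]
ft_force: [-0.4, 0.8, -0.9]
gripper_width: 25.9
grasp_force: 59.0
[479.80489946 -98.52261727  61.        ] [479.73368063 -98.32751463  61.        ]
[  2.85 -26.9   -0.06]
```

```bash
python3 -m creep '[{"slide":[0.4,-4,0],"angular":[0,0,0]},{"slide":[0.9,-8,0],"angular":[0,0,0]},{"slide":[1.3,-12,0],"angular":[0,0,0]},{"slide":[1.7,-16,0],"angular":[0,0,0]},{"slide":[2.1,-20,0],"angular":[0,0,0]},{"slide":[2.5,-24,0],"angular":[0,0,0]},{"slide":[2.85,-26.9,0],"angular":[0,0,0]},{"slide":[2.85,-26.9,0],"angular":[0,0,0]},{"slide":[2.85,-26.9,0],"angular":[0,0,0]},{"slide":[2.85,-26.9,3],"angular":[0,0,0]},{"slide":[2.85,-26.9,4.5],"angular":[0,0,0]},{"slide":[2.85,-26.9,4.5],"angular":[0,0,0]},{"slide":[2.85,-26.9,4.5],"angular":[0,0,0]}]' 0
python3 - <<'E'
from h import *
p,M=tool(); print(M.T@(p-W(22,0,0)))
w=vision.read_camera("wrist"); s=vision.read_camera("scene"); pickle.dump((w,s),open("f.pkl","wb"))
a=cv2.resize(w["color"][0:300,130:400,::-1],None,fx=1.6,fy=1.6,interpolation=2)
b=cv2.resize(s["color"][120:240,270:390,::-1],None,fx=3,fy=3,interpolation=2)
im=np.zeros((480,800,3),np.uint8); im[:480,:432]=a; im[:360,440:800]=b; cv2.imwrite("pics/f1.png",im)
P=lambda q:(proj(s,q)-[270,120])*3+[440,0]
z=p[2]-9
print("scene bore",P(W(22,0,61)),"foot",P([p[0],p[1],z]),"cap",P([p[0],p[1],z+70]))
Q=lambda q:(proj(w,q)-[130,0])*1.6
print("wrist bore",Q(W(22,0,61)),"foot",Q([p[0],p[1],z]),"cap",Q([p[0],p[1],z+70]))
E
```

```text
time_s: 21.65
tcp_pos: [479.6, -98.5, 103.0]
eef_rot: [0.0, 0.221, 0.975, -0.0]
ft_force: [-0.4, 0.0, 0.1]
gripper_width: 25.5
grasp_force: 59.0
[-1.47344417e-02 -1.56526305e-01 -1.02996058e+02]
scene bore [568.09465034 233.20154596] foot [569.66696444 186.17700059] cap [572.41110193  81.76914724]
wrist bore [204.63928724 331.35942005] foot [204.15882501 367.94117344] cap [203.95353457 508.81834799]
```

View pics/f1.png

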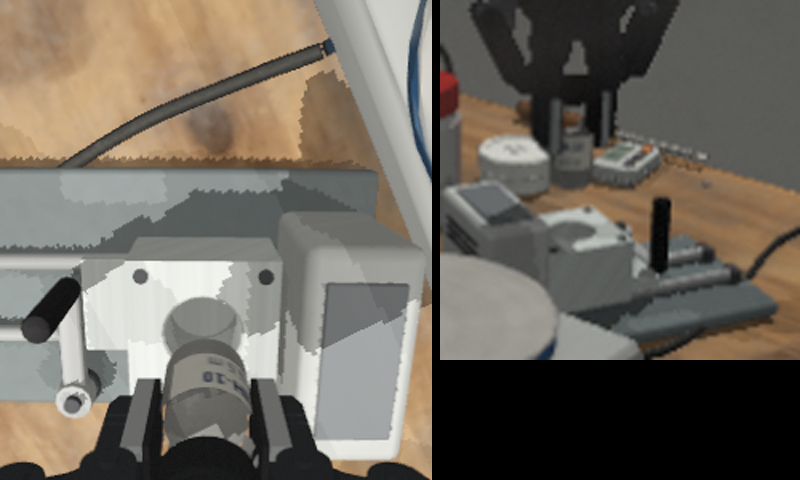

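The vial is upright in the fingers, with its lower front edge at (207,340) and the bore centred at about (203,333). Behind it, the latch lies across and the block is home. I'll check the foot's depth and position numerically before lowering.

Run:
```python
from h import *
w,s=pickle.load(open("f.pkl","rb")); p,M=tool(); z=p[2]-9
for dz in(-5,0,5):
  f=np.array([p[0],p[1],z+dz])
  print(dz,"wrist near edge",(proj(w,f+13.5*M[:,0])-[130,0])*1.6)
  a=np.array([s["position"][0]-p[0],s["position"][1]-p[1]]);a/=np.linalg.norm(a)
  print("scene near edge",(proj(s,f+13.5*np.r_[a,0])-[270,120])*3+[440,0])
```

```text
-5 wrist near edge [204.21936148 325.76207889]
scene near edge [569.16798994 201.41838448]
0 wrist near edge [204.2109738  331.32015783]
scene near edge [569.36871438 194.12162424]
5 wrist near edge [204.20214499 337.1785727 ]
scene near edge [569.56930428 186.79165337]
```

```bash
python3 -m creep '[{"slide":[0,-0.1,1],"angular":[0,0,0]},{"slide":[0,-0.1,2],"angular":[0,0,0]},{"slide":[0,-0.1,2.5],"angular":[0,0,0]},{"slide":[0,-0.1,2.5],"angular":[0,0,0]},{"slide":[0,-0.1,2.5],"angular":[0,0,0]},{"slide":[0,-0.1,2.5],"angular":[0,0,0]},{"slide":[0,-0.1,2.5],"angular":[0,0,0]}]' 0
python3 - <<'E'
from h import *
p,M=tool(); print(M.T@(p-W(22,0,0)))
w=vision.read_camera("wrist"); s=vision.read_camera("scene"); t=vision.read_camera("top")
im=np.zeros((480,800,3),np.uint8)
im[:, :400]=cv2.resize(w["color"][120:300,180:330,::-1],(400,480),interpolation=2)
im[:300,400:]=cv2.resize(s["color"][150:210,280:360,::-1],(400,300),interpolation=2)
im[300:,500:740]=cv2.resize(t["color"][190:250,260:340,::-1],(240,180),interpolation=2)
cv2.imwrite("pics/f2.png",im)
z=p[2]-4; a=np.array(s["position"])[:2]-p[:2];a/=np.linalg.norm(a)
for dz in(-4,0,4):
  f=np.array([p[0],p[1],z+dz])
  print(f[2],"wrist",(proj(w,f+13.5*M[:,0])-[180,120])*2.667,"scene",(proj(s,f+13.5*np.r_[a,0])-[280,150])*5+[400,0])
print("bore",(proj(w,W(22,0,61))-[180,120])*2.667,(proj(s,W(22,0,61))-[280,150])*5+[400,0])
E
```

```text
time_s: 22.62
tcp_pos: [478.8, -99.4, 77.6]
eef_rot: [0.0, 0.221, 0.975, 0.0]
ft_force: [-0.1, -0.3, -0.1]
gripper_width: 25.9
grasp_force: 59.0
[  0.36488681  -1.32794676 -77.56014103]
69.55957091925053 wrist [206.99697261 233.51670054] scene [567.23354015 232.69741996]
73.55957091925053 wrist [206.98899737 241.34495506] scene [567.50766995 223.14522508]
77.55957091925053 wrist [206.98068518 249.51864323] scene [567.78171568 213.55803787]
bore [213.44862059 279.18130336] [563.49108389 238.66924327]
```

View pics/f2.png

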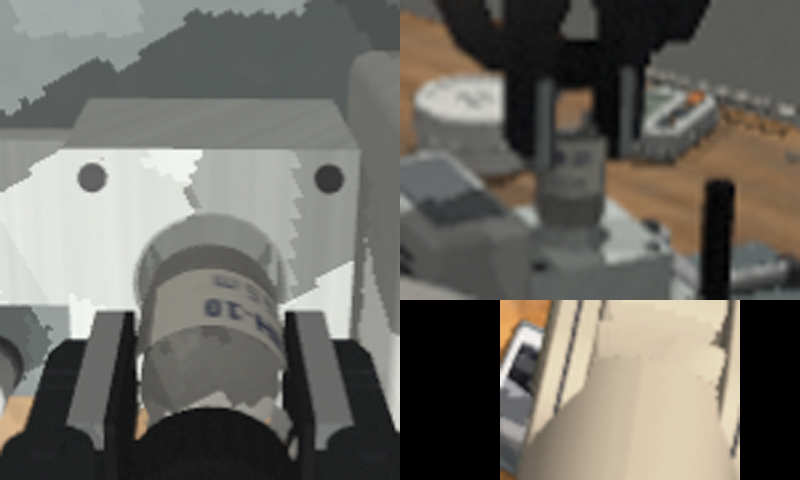

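The vial's front edge is at (212,245) and the bore's rim spans 135 to 290, so the vial is centred to within about 2 mm. The foot is at z ≈ 70–75, which is 9–14 mm above the mouth, with the vial upright and clear. I'm handing it in.

```bash
python3 -c "
from workcell import workorder
print(workorder.finish_job())"
```

```text
the job is handed in; nothing more can be done
None
```

I handed the job in at about 22.8 s, but the hand-in returned no verdict: the holder is home, the latch is swung across against its stop, and the vial is held upright and centred to about 2 mm, roughly 1 cm above the bore; nothing moved near the jars or the tin.

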